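# Pack out the clamping jig and hold the offcut clamped

### The job

The jaw of the clamping jig does not reach the wooden offcut that lies against the stop. Fill the gap with the aluminium spacers, set upright and flat on the bed with their broad faces towards the jaw and the offcut, one after another until the sliding jaw can close on the stack before it runs out of travel; spacers that are not needed stay where they stand, and the tape, punch and brass fitting are left alone. Then push the jaw home with about 10 to 20 N more than its return spring, so that jaw, spacers, offcut and stop are pinched tight, and finish while still holding it pressed.

Things in the scene. Friction and masses are not known exactly. Their poses are not given: they have to be found in the camera images.
- jig: fixed grey bed of the clamping jig, 182 x 106 mm, right of the small press, jaw at its right end; origin on the bench under the middle of the bed; x is the clamping direction, from the sliding jaw to the stop, z up. Bed top 8 mm above the bench, between two lips 14 mm above the bench and 94 mm apart
- jaw (a joint): sliding jaw at the jig's -x end, in m: 0 = fully back, grows towards the stop, at most 0.026. A return spring pushes it back when let go (3 N at 0, 4.6 N at 0.026). Steel block 34 mm long, 70 mm wide, top 30.5 mm above the bench, with an upright push plate at its outer end (12 mm thick, 34 mm wide, top 84.5 mm above the bench)
- jaw_push (a point): centre of the outer (-x) face of the jaw's push plate, 70 mm above the bench; moves with the jaw; push here along the jig's +x to close the jaw
- jaw_face (a point): centre of the jaw's clamping face (looks to the jig's +x), 20 mm above the bench; moves with the jaw
- stop: steel stop bar screwed to the bed near the jig's +x end, it cannot move, but its place along the bed differs from run to run: 18 mm thick (its x, parallel to the jig's x), 84 mm wide, 24 mm tall; origin at the centre of its underside, on the bed
- offcut: short wooden offcut lying loose on the bed against the stop: 45 mm along the jig's x, 85 mm across, 22 mm tall; its own axes are parallel to the jig's (x along the clamping direction); origin at the centre of its underside
- fixture2: small grey press, fixed, an obstacle between the spacers and the back of the jig: plate about 230 x 200 mm on the bench, upright frame 170 mm wide (its y) reaching from 35 mm in front (-x) to 70 mm behind its origin and 0.27 m up; keep the arm in front of it; origin on the bench under the middle of the plate
- tape: roll of masking tape lying flat, 73 mm across, 19 mm tall, bystander; origin at the centre of its underside
- punch: brass-coloured press punch standing upright, 29 mm across, 45 mm tall, bystander; origin at the centre of its underside
- fitting: small brass hose fitting lying on its side, 34 x 18 mm, 16 mm tall, bystander in front of the jig; origin at the centre of its underside
- spacer_a: one of three alike loose aluminium spacers on the bench in front of the small press: body 20 mm thick (its x), 60 mm wide (y), 24 mm tall; in the middle of its top an upright grip tab 8 mm thick (x), 24 mm wide (y), 28 mm tall (52 mm overall); about 90 g; origin at the centre of its underside. Pinch the tab across its 24 mm width, so the fingers miss the next spacer in the jig
- spacer_b: one of three alike loose aluminium spacers on the bench in front of the small press: body 20 mm thick (its x), 60 mm wide (y), 24 mm tall; in the middle of its top an upright grip tab 8 mm thick (x), 24 mm wide (y), 28 mm tall (52 mm overall); about 90 g; origin at the centre of its underside. Pinch the tab across its 24 mm width, so the fingers miss the next spacer in the jig
- spacer_c: one of three alike loose aluminium spacers on the bench in front of the small press: body 20 mm thick (its x), 60 mm wide (y), 24 mm tall; in the middle of its top an upright grip tab 8 mm thick (x), 24 mm wide (y), 28 mm tall (52 mm overall); about 90 g; origin at the centre of its underside. Pinch the tab across its 24 mm width, so the fingers miss the next spacer in the jig
Not all that is in view belongs to the job. There is more than one size of the jig; the job needs the larger.

How it is judged (in metres and radians):
On the way:
1. at least one spacer stands flat on the bed in the gap between jaw and offcut (((z of spacer_a in the frame of jig between 0.005 and 0.0115 m and angle between spacer_a's own z axis and vertical below 0.08 rad and x of spacer_a in the frame of jig between -0.056 and 0.03 m and y of spacer_a in the frame of jig between -0.03 and 0.03 m) or (z of spacer_b in the frame of jig between 0.005 and 0.0115 m and angle between spacer_b's own z axis and vertical below 0.08 rad and x of spacer_b in the frame of jig between -0.056 and 0.03 m and y of spacer_b in the frame of jig between -0.03 and 0.03 m) or (z of spacer_c in the frame of jig between 0.005 and 0.0115 m and angle between spacer_c's own z axis and vertical below 0.08 rad and x of spacer_c in the frame of jig between -0.056 and 0.03 m and y of spacer_c in the frame of jig between -0.03 and 0.03 m))), for 0.2 s.
At the end, for the whole second after the job is handed in: Robot presses the jaw, jaw a spacer, a spacer the offcut, the offcut the stop, each over 4 N; each spacer is upright, flat on the bed (3 mm), square (0.1 rad) and central (30 mm) in the gap, or within 30 mm of its start; offcut flat, jaw at rest (contact force between any of the fingers, the arm and jaw above 4 N and (contact force between jaw and spacer_a above 4 N or contact force between jaw and spacer_b above 4 N or contact force between jaw and spacer_c above 4 N) and (contact force between offcut and spacer_a above 4 N or contact force between offcut and spacer_b above 4 N or contact force between offcut and spacer_c above 4 N) and contact force between offcut and stop above 4 N and (((z of spacer_a in the frame of jig between 0.005 and 0.0115 m and angle between spacer_a's own z axis and vertical below 0.08 rad and x of spacer_a in the frame of jig between -0.056 and 0.03 m and y of spacer_a in the frame of jig between -0.03 and 0.03 m) and angle between the x axis of spacer_a and the x axis of jig, either way round below 0.1 rad) or (distance of spacer_a from where it was at the start of the episode below 0.03 m and angle between spacer_a's own z axis and vertical below 0.08 rad)) and (((z of spacer_b in the frame of jig between 0.005 and 0.0115 m and angle between spacer_b's own z axis and vertical below 0.08 rad and x of spacer_b in the frame of jig between -0.056 and 0.03 m and y of spacer_b in the frame of jig between -0.03 and 0.03 m) and angle between the x axis of spacer_b and the x axis of jig, either way round below 0.1 rad) or (distance of spacer_b from where it was at the start of the episode below 0.03 m and angle between spacer_b's own z axis and vertical below 0.08 rad)) and (((z of spacer_c in the frame of jig between 0.005 and 0.0115 m and angle between spacer_c's own z axis and vertical below 0.08 rad and x of spacer_c in the frame of jig between -0.056 and 0.03 m and y of spacer_c in the frame of jig between -0.03 and 0.03 m) and angle between the x axis of spacer_c and the x axis of jig, either way round below 0.1 rad) or (distance of spacer_c from where it was at the start of the episode below 0.03 m and angle between spacer_c's own z axis and vertical below 0.08 rad)) and angle between offcut's own z axis and vertical below 0.08 rad and z of offcut in the frame of jig between 0.005 and 0.0115 m and velocity of joint jaw below 0.005 m/s); the arm keeps its last pose, push and grip.
It fails at once if the tape, punch or fitting is moved more than 3 cm (distance of any of tape, punch, fitting from where it was at the start of the episode above 0.03 m).
It also fails if it takes over 72 s, if anything falls off the work surface, if the arm or the gripper's body presses on something with over 40 N, if the wrist force passes 120 N, or if a joint passes its speed limit or range.

### The arm

A 6-joint arm with a two-finger parallel gripper is mounted at the origin on a cart in front of the work surface, level with it; the furniture and walls round the work are solid. World frame = base frame: x ahead of the robot, y to its left, z up, the work surface at z = 0. Lengths are in m, angles in degrees, forces in N, time in s.
With the tool pointing down it reaches from about 0.35 to 0.725 m from the base axis. Payload 6 kg.
Tool frame: the origin (TCP) lies between the finger pads; the fingertips stand 17 mm ahead of it and the grasp point (between the pads) lies 2 mm behind it; x points along the fingers, y is the direction in which the jaws open and shut, and the axes are right-handed (so a half turn about x gives the same grasp; the last joint's range is limited). The gripper opens to 85 mm and grips with 20 to 120 N. Pads are 22 mm wide; open, the fingers measure 114 mm over their backs; the gripper's body (76 mm by 85 mm) begins 54 mm behind the grasp point. The pads swing forward as they close: fully open they stand 13 mm farther back than shut.
Start: joints at [-46.255, 2.303, 4.859, 0, -92.561, -19.12], TCP at [0.25, -0.545, 0.248] pointing down, gripper open.
Joint ranges: [-146.85, 146.85], [-73.84, 115.35], [-62.03, 85.46], [-188.31, 113.3], [-161.28, -10.13], [-171.36, 171.36]. Speed limits (degrees/s): [147.25, 147.25, 172.46, 180, 180, 180].

### API

Orientations are given as a 3x3 rotation matrix whose columns are the frame's x, y, z axes.
In Python, from rig import r gives the robot as it stands. The module is installed in compiled form; this text tells all that it offers.
- The arm moves only by the tool drive_tool, never from a script. Its argument "series" is a list of rows, each an object of numbers: "wx", "wy", "wz": the turn, a rotation vector about the world's x, y, z in rad; "x", "y", "z": the shift along the world's x, y, z in mm; "jaw": the opening, from 0 (shut) to 1 (fully open). A call has exactly 5 rows; each row shifts and turns the pose as measured when the row begins; what a row does not reach is not made up. A row lasts 1/8 s, in which the tool goes at most 62.5 mm and 10.7 degrees, less where a joint would pass 70% of its speed; a pose out of reach is approached as far as the arm can. A call with a gripper value outside its range is refused whole. The fingers move at their own pace and stop on an object; "newtons" is the grip in N (left out, the last holds). Time passes only in rows, so rows that do not move let the fingers close, or fill a call up. It gives the time, the measured TCP pose, the force and the opening at its end, in the units of the state.
- r.sense(): the state, without advancing time (a new reading comes with each control period).
- r.capture(name): name is "side" or "top"; returns a dict with "frame" (480x640x3 uint8, blue, green, red), "camera_matrix" (3x3 intrinsics, pixels), "R" (3x3) and "t" (3): a world point X has camera coordinates R X + t. Camera axes: x right, y down, z forward; pixel columns grow to the right and rows downward; lengths in m; the calibration is good to about 2 mm. A picture is of the moment at which its call begins. There is no depth.
- r.hand_in(): hands the job in, once; it reports no verdict.
The state is a dict: "t": time; "joint_pos": joint angles; "qd": joint speeds; "joint_efforts": joint torques, N m; "eef_pos": TCP position; "tcp_rot": TCP orientation; "wrist_force": force on the tool from outside, world axes, zero at the start; "moment": the same for the moment, N m; "width": finger opening in m.
Only numpy, scipy, OpenCV 4.12 (cv2) and the standard library are available. Lean on these libraries where they do the work, as an engineer would, in place of code of your own. Each camera call takes 0.05 s, during which the arm holds its last target.

## Working session

There is one attempt and no reset: what is moved stays moved. The work goes in short steps, Python scripts to look and compute and a tool call to move; the robot and the scene stay as the last step left them, time stands still between calls to the robot, and variables do not carry over. Pictures are saved under pics/ and viewed, and the job is handed in when it is done.

Besides the shell and the picture viewer there is one more tool, called after "Request:" by a JSON object that holds its "fn" and its "kwargs". drive_tool: Moves the arm, as the interface text tells. Its arguments: {"type":"object","properties":{"series":{"type":"array","items":{"type":"object","properties":{"wx":{"type":"number"},"wy":{"type":"number"},"wz":{"type":"number"},"x":{"type":"number"},"y":{"type":"number"},"z":{"type":"number"},"jaw":{"type":"number"}}}},"newtons":{"type":"number"}},"required":["series"]}

```bash
mkdir -p pics; ls; python3 - <<'E'
from rig import r
import cv2,numpy as np,pickle
s=r.sense(); print(s)
for n in ("side","top"):
    c=r.capture(n); cv2.imwrite(f"pics/{n}0.png",c["frame"]); pickle.dump(c,open(f"{n}0.pkl","wb"))
    print(n,c["camera_matrix"],c["R"],c["t"], -c["R"].T@c["t"])
E
```

```text
pics
{'t': 0.0, 'joint_pos': array([-4.62546740e+01,  2.34000692e+00,  4.80138136e+00, -2.57581660e-02,
       -9.25600976e+01, -1.91213806e+01]), 'qd': array([-0.10500297,  0.02118389, -0.02725855, -0.01062533,  0.03651434,
        0.0093735 ]), 'joint_efforts': array([-6.31630264e-04, -3.68212223e+01,  3.47399247e+01,  6.93218708e+00,
       -5.46537194e-03, -9.25819421e-09]), 'eef_pos': array([ 0.24996702, -0.54513107,  0.24725916]), 'tcp_rot': array([[-8.66957529e-04, -4.16677883e-01,  9.09053789e-01],
       [ 1.55530762e-03,  9.09052469e-01,  4.16678761e-01],
       [-9.99998415e-01,  1.77510107e-03, -1.40047597e-04]]), 'wrist_force': array([ 0.59332981, -0.15810207,  0.69266919]), 'moment': array([ 0.00510447, -0.00262575,  0.01386125]), 'width': 0.0856160095962422}
side [[555.99837166   0.         320.7116871 ]
 [  0.         555.99837166 233.34531158]
 [  0.           0.           1.        ]] [[-0.84732013 -0.53055584 -0.0236452 ]
 [-0.22730517  0.40253492 -0.88673446]
 [ 0.47998017 -0.74597328 -0.46167403]] [0.4093786  0.19778403 1.34858995] [-0.25546436  1.1435953   0.8076707 ]
top [[598.88165064   0.         317.88351071]
 [  0.         598.88165064 232.92224065]
 [  0.           0.           1.        ]] [[-0.02058797 -0.99973126 -0.01065589]
 [-0.99463856  0.02156111 -0.10113979]
 [ 0.10134236  0.00851649 -0.99481516]] [0.02600205 0.51346474 1.47177796] [0.36209371 0.0023898  1.51635581]
```

View pics/top0.png

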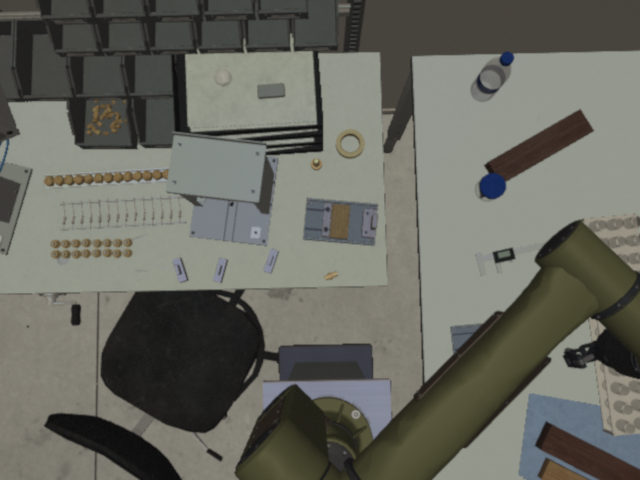

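View pics/side0.png

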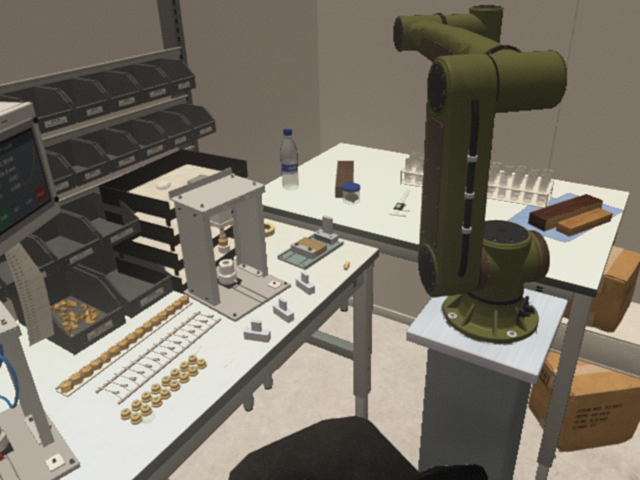

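```bash
python3 - <<'E'
import cv2
a=cv2.imread("pics/top0.png")[180:300,150:400]; cv2.imwrite("pics/c1.png",cv2.resize(a,None,fx=3.2,fy=3.2,interpolation=cv2.INTER_CUBIC))
a=cv2.imread("pics/side0.png")[200:350,230:390]; cv2.imwrite("pics/c2.png",cv2.resize(a,None,fx=4,fy=4,interpolation=cv2.INTER_CUBIC))
a=cv2.imread("pics/top0.png")[300:370,420:520]; cv2.imwrite("pics/c3.png",cv2.resize(a,None,fx=4,fy=4,interpolation=cv2.INTER_CUBIC))
E
```

```text
(no output)
```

View pics/c1.png

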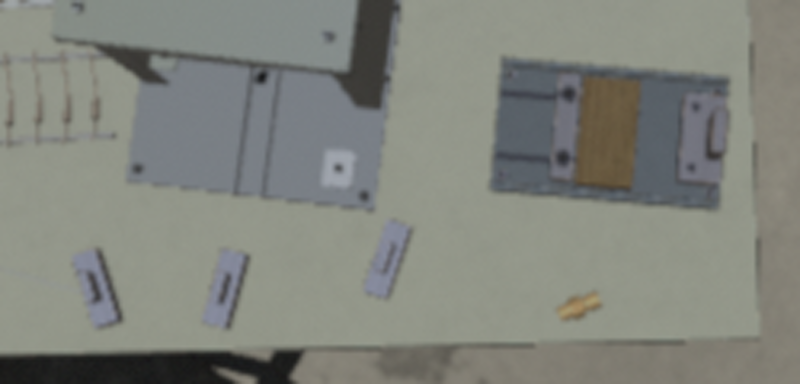

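View pics/c2.png

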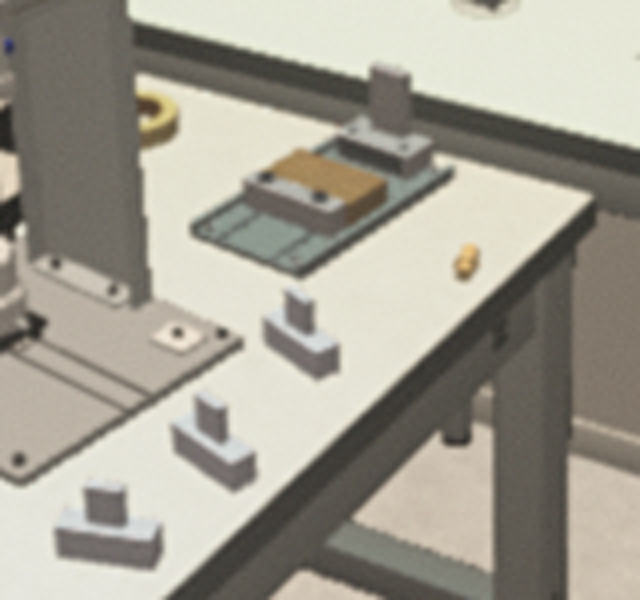

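View pics/c3.png

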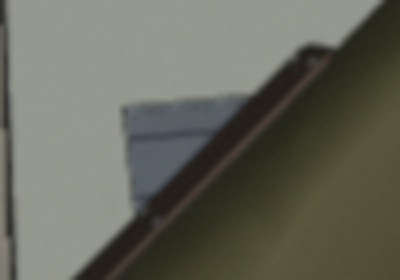

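The candidate jigs are the grey one at top (340,221), with offcut and jaw, and a partly hidden one at (465,338). The first is right of the press and matches, so I'll check its size. The spacers are at (180,270), (221,270) and (271,261). The fitting is at (331,275).

```bash
cat > h.py <<'E'
import cv2,numpy as np,pickle
def load(n): return pickle.load(open(n,"rb"))
def ray(c,uv,z):
    u=cv2.undistortPoints(np.array([[uv]],float),c["camera_matrix"],None)[0,0]
    d=c["R"].T@np.array([u[0],u[1],1.]); o=-c["R"].T@c["t"]
    return o+d*(z-o[2])/d[2]
def proj(c,X):
    p=c["camera_matrix"]@(c["R"]@np.array(X,float)+c["t"]); return p[:2]/p[2]
E
python3 - <<'E'
from h import *
c=load("top0.pkl"); f=c["frame"]
for p in [(340,221),(370,218),(325,221),(312,221),(356,221),(364,221),(221,270),(271,261),(180,270),(290,240),(245,235)]:
    print(p,f[p[1],p[0]],cv2.cvtColor(f[p[1]:p[1]+1,p[0]:p[0]+1],cv2.COLOR_BGR2HSV)[0,0])
hsv=cv2.cvtColor(f,cv2.COLOR_BGR2HSV)
b,g,rr=[f[...,i].astype(int) for i in range(3)]
# spacers: bluish
m=((b-g)>8)&(rr>90)
m=m.astype(np.uint8)*255
n,l,st,ce=cv2.connectedComponentsWithStats(m[180:300,150:400])
for i in range(1,n):
    if st[i,4]>25: print(st[i],ce[i]+[150,180])
cv2.imwrite("pics/m1.png",cv2.resize(m[180:300,150:400],None,fx=3,fy=3))
m2=((b-rr)>6).astype(np.uint8)*255
cv2.imwrite("pics/m2.png",cv2.resize(m2[180:300,150:400],None,fx=3,fy=3))
E
```

```text
(340, 221) [ 61  85 100] [ 18  99 100]
(370, 218) [111 103 103] [120  18 111]
(325, 221) [123 113 112] [117  23 123]
(312, 221) [103  95  88] [106  37 103]
(356, 221) [102  96  88] [103  35 102]
(364, 221) [125 115 114] [117  22 125]
(221, 270) [124 111 108] [114  33 124]
(271, 261) [107  99 100] [124  19 107]
(180, 270) [82 77 78] [126  16  82]
(290, 240) [140 152 148] [ 40  20 152]
(245, 235) [133 127 122] [106  21 133]
[212  29  14  27 198] [367.68181818 223.33333333]
[174  31   6  18  77] [326.51948052 218.92207792]
[114  69  13  24 153] [270.4248366  260.39869281]
[ 23  79  14  23 150] [179.55333333 270.02666667]
[ 64  78  13  24 155] [219.72903226 269.5483871 ]
```

View pics/m1.png

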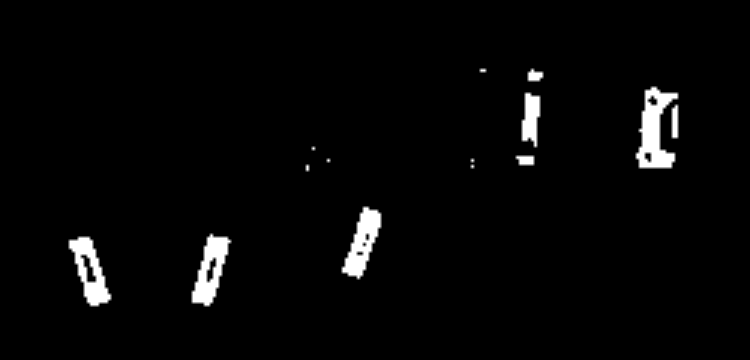

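View pics/m2.png

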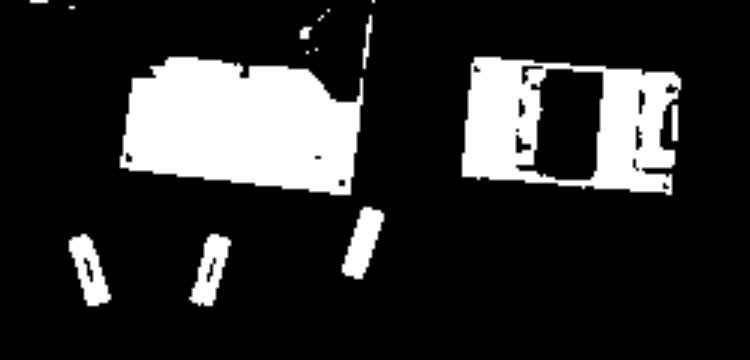

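```bash
python3 - <<'E'
from h import *
c=load("top0.pkl"); f=c["frame"]; b,g,rr=[f[...,i].astype(int) for i in range(3)]
m2=((b-rr)>4).astype(np.uint8)*255
def comp(m,x,y,w,h,z,close=5):
    s=np.zeros_like(m); s[y:y+h,x:x+w]=m[y:y+h,x:x+w]
    s=cv2.morphologyEx(s,cv2.MORPH_CLOSE,np.ones((close,close),np.uint8))
    cs,_=cv2.findContours(s,cv2.RETR_EXTERNAL,cv2.CHAIN_APPROX_NONE)
    k=max(cs,key=cv2.contourArea)[:,0].astype(float)
    P=np.array([ray(c,p,z)[:2] for p in k])
    rect=cv2.minAreaRect((P*1000).astype(np.float32)); return rect,P
R,P=comp(m2,298,190,90,60,.014,5); print("jig",R, np.round(cv2.boxPoints(R),1).tolist())
for n,x,y in (("A",170,255),("B",212,255),("C",262,247)):
    R,P=comp(m2,x,y,20,32,.024,3); print(n,R)
    # tight: mask moments
    s=np.zeros_like(m2); s[y:y+32,x:x+20]=m2[y:y+32,x:x+20]
    pts=np.argwhere(s)[:,::-1].astype(float); Q=np.array([ray(c,p,.024)[:2]*1000 for p in pts])
    mu=Q.mean(0); w,v=np.linalg.eigh(np.cov((Q-mu).T)); a=v[:,1]*np.sign(v[0,1]); print("   ",mu,np.degrees(np.arctan2(a[1],a[0])),np.sqrt(12*w))
# offcut
hsv=cv2.cvtColor(f,cv2.COLOR_BGR2HSV)
m3=((hsv[...,1]>70)&(hsv[...,0]<30)).astype(np.uint8)*255
R,P=comp(m3,320,195,40,50,.030,3); print("off",R)
s=np.zeros_like(m3); s[195:245,320:360]=m3[195:245,320:360]
pts=np.argwhere(s)[:,::-1].astype(float); Q=np.array([ray(c,p,.030)[:2]*1000 for p in pts]); print(Q.mean(0),np.sqrt(12*np.linalg.eigvalsh(np.cov(Q.T))))
E
```

```text
jig ((543.257080078125, -41.71498107910156), (178.74034118652344, 103.94645690917969), 83.98390197753906) [[482.20001220703125, -125.0999984741211], [585.5999755859375, -136.0], [604.2999877929688, 41.70000076293945], [500.8999938964844, 52.599998474121094]]
A ((430.09423828125, 363.03173828125), (59.526065826416016, 20.452959060668945), 16.837589263916016)
    [429.52532239 362.98305079] 18.008297552751024 [20.89634879 60.41797085]
B ((427.1657409667969, 262.33221435546875), (20.392086029052734, 59.607967376708984), 74.17765808105469)
    [427.41373536 262.11882588] -15.999221215179318 [20.32279992 60.67572868]
C ((448.0760803222656, 135.0338897705078), (19.789396286010742, 59.086273193359375), 70.75480651855469)
    [447.56176655 134.97165146] -19.59278843286646 [19.96674138 58.92388884]
off ((541.8895263671875, -39.52988815307617), (42.180320739746094, 83.61166381835938), 83.80299377441406)
[541.70180706 -39.66097348] [42.00043584 83.68527899]
```

```bash
python3 - <<'E'
from h import *
c=load("top0.pkl"); s=load("side0.pkl")
print("C tab top side px",proj(s,[.4478,.135,.052]),"B",proj(s,[.4275,.2621,.052]),"top C",proj(c,[.4478,.135,.052]))
O=np.array([.5433,-.0417]); th=np.radians(84.0); ex=np.array([np.cos(th),np.sin(th)]); ey=np.array([-ex[1],ex[0]])
g=cv2.cvtColor(c["frame"],cv2.COLOR_BGR2GRAY); 
# profiles along jig x for several jig y at z
for z,lab in ((.0305,"z30"),):
  for y in (-.03,-.02,.02,.03):
    xs=np.arange(-.1,.07,.002)
    pr=[]
    for x in xs:
        W=O+ex*x+ey*y; p=proj(c,[W[0],W[1],z]); pr.append(cv2.getRectSubPix(c["frame"],(1,1),tuple(map(float,p)))[0,0])
    print(y,[ (int(round(x*1000)),int(v[0]),int(v[2])) for x,v in zip(xs,pr) if x<-.01])
# side projections of jig points
def J(x,y,z): 
    W=O+ex*x+ey*y; return proj(s,[W[0],W[1],z])
im=s["frame"].copy(); im=cv2.resize(im[200:300,250:370],None,fx=6,fy=6,interpolation=cv2.INTER_CUBIC)
def d(p,col): q=((p-[250,200])*6+2.5).astype(int); cv2.circle(im,tuple(int(v) for v in q),3,col,-1)
for x in(-.091,.091):
    for y in(-.053,.053): d(J(x,y,.014),(0,0,255))
for y in(-.035,.035): d(J(-.057,y,.0305),(0,255,0))
for y in(-.0425,.0425): d(J(-.0206,y,.030),(255,0,0))
for y in(-.017,.017):
    for x in (-.091,-.079): d(J(x,y,.0845),(255,0,255))
cv2.imwrite("pics/s1.png",im)
E
```

```text
C tab top side px [304.13159301 273.62232922] B [281.89966653 300.02123708] top C [269.39769135 259.75800338]
-0.03 [(-100, 139, 147), (-98, 138, 147), (-96, 138, 147), (-94, 138, 147), (-92, 137, 145), (-90, 130, 137), (-88, 124, 125), (-86, 122, 117), (-84, 125, 114), (-82, 124, 113), (-80, 122, 112), (-78, 122, 112), (-76, 122, 112), (-74, 123, 112), (-72, 124, 114), (-70, 124, 114), (-68, 123, 112), (-66, 120, 108), (-64, 118, 107), (-62, 120, 109), (-60, 124, 112), (-58, 118, 109), (-56, 105, 100), (-54, 94, 90), (-52, 99, 87), (-50, 101, 87), (-48, 102, 87), (-46, 102, 88), (-44, 102, 87), (-42, 103, 87), (-40, 102, 87), (-38, 102, 87), (-36, 102, 87), (-34, 102, 87), (-32, 102, 87), (-30, 102, 88), (-28, 102, 88), (-26, 103, 88), (-24, 101, 89), (-22, 92, 89), (-20, 77, 94), (-18, 67, 100), (-16, 65, 104), (-14, 66, 105), (-12, 65, 104)]
-0.02 [(-100, 138, 147), (-98, 139, 148), (-96, 138, 147), (-94, 131, 139), (-92, 119, 126), (-90, 108, 109), (-88, 116, 111), (-86, 121, 112), (-84, 122, 113), (-82, 116, 109), (-80, 104, 100), (-78, 97, 93), (-76, 109, 101), (-74, 119, 109),
[... 1287 characters left out ...]
96, 137, 146), (-94, 137, 146), (-92, 132, 140), (-90, 125, 130), (-88, 123, 122), (-86, 125, 119), (-84, 125, 115), (-82, 125, 115), (-80, 124, 114), (-78, 123, 113), (-76, 123, 112), (-74, 122, 112), (-72, 123, 112), (-70, 125, 113), (-68, 125, 113), (-66, 123, 112), (-64, 125, 113), (-62, 126, 114), (-60, 125, 114), (-58, 119, 109), (-56, 105, 98), (-54, 88, 84), (-52, 99, 87), (-50, 103, 89), (-48, 104, 89), (-46, 103, 88), (-44, 104, 89), (-42, 104, 89), (-40, 104, 89), (-38, 104, 89), (-36, 103, 88), (-34, 102, 88), (-32, 103, 88), (-30, 103, 89), (-28, 104, 89), (-26, 104, 89), (-24, 102, 88), (-22, 94, 90), (-20, 78, 94), (-18, 67, 98), (-16, 64, 102), (-14, 64, 101), (-12, 63, 100)]
```

View pics/s1.png

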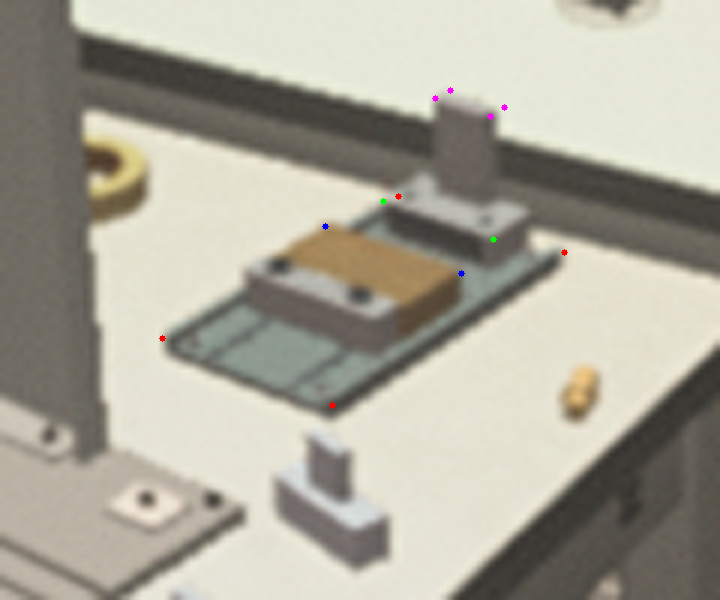

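Request:
{"fn": "drive_tool", "kwargs": {"series": [{"x": 35, "y": 48, "wz": 0.07, "jaw": 0.55}, {"x": 35, "y": 48, "wz": 0.07, "jaw": 0.55}, {"x": 35, "y": 48, "wz": 0.07, "jaw": 0.55}, {"x": 35, "y": 48, "wz": 0.07, "jaw": 0.55}, {"x": 35, "y": 48, "wz": 0.07, "jaw": 0.55}], "newtons": 40}}

```text
$.series[0]: bad value
```

Request:
{"fn": "drive_tool", "kwargs": {"series": [{"x": 35, "y": 48, "z": 0, "wx": 0, "wy": 0, "wz": 0.07, "jaw": 0.55}, {"x": 35, "y": 48, "z": 0, "wx": 0, "wy": 0, "wz": 0.07, "jaw": 0.55}, {"x": 35, "y": 48, "z": 0, "wx": 0, "wy": 0, "wz": 0.07, "jaw": 0.55}, {"x": 35, "y": 48, "z": 0, "wx": 0, "wy": 0, "wz": 0.07, "jaw": 0.55}, {"x": 35, "y": 48, "z": 0, "wx": 0, "wy": 0, "wz": 0.07, "jaw": 0.55}], "newtons": 40}}

```text
t: 0.72
eef_pos: [0.4258, -0.2998, 0.2436]
tcp_rot: [[-0.006, -0.705, 0.709], [0.004, 0.709, 0.705], [-1.0, 0.007, -0.001]]
wrist_force: [2.0, -0.6, 0.3]
width: 0.0468
```

Request:
{"fn": "drive_tool", "kwargs": {"series": [{"x": 8, "y": 57, "z": 0, "wx": 0, "wy": 0, "wz": 0.06, "jaw": 0.55}, {"x": 8, "y": 57, "z": 0, "wx": 0, "wy": 0, "wz": 0.06, "jaw": 0.55}, {"x": 4, "y": 57, "z": 0, "wx": 0, "wy": 0, "wz": 0.06, "jaw": 0.55}, {"x": 0, "y": 57, "z": 0, "wx": 0, "wy": 0, "wz": 0.06, "jaw": 0.55}, {"x": 0, "y": 57, "z": 0, "wx": 0, "wy": 0, "wz": 0.06, "jaw": 0.55}]}}

```text
t: 1.35
eef_pos: [0.4456, -0.0051, 0.2406]
tcp_rot: [[-0.011, -0.888, 0.46], [0.003, 0.46, 0.888], [-1.0, 0.011, -0.003]]
wrist_force: [0.3, 0.2, 0.1]
width: 0.047
```

Request:
{"fn": "drive_tool", "kwargs": {"series": [{"x": 1, "y": 55, "z": -15, "wx": 0, "wy": 0, "wz": 0.06, "jaw": 0.55}, {"x": 1, "y": 55, "z": -15, "wx": 0, "wy": 0, "wz": 0.06, "jaw": 0.55}, {"x": 0, "y": 30, "z": -40, "wx": 0, "wy": 0, "wz": 0.03, "jaw": 0.55}, {"x": 0, "y": 0, "z": -30, "wx": 0, "wy": 0, "wz": 0, "jaw": 0.55}, {"x": 0, "y": 0, "z": 0, "wx": 0, "wy": 0, "wz": 0, "jaw": 0.55}]}}

```text
t: 1.98
eef_pos: [0.445, 0.1432, 0.1368]
tcp_rot: [[-0.012, -0.951, 0.309], [0.001, 0.309, 0.951], [-1.0, 0.012, -0.003]]
wrist_force: [-0.0, 0.0, 0.1]
width: 0.0472
```

Request:
{"fn": "drive_tool", "kwargs": {"series": [{"x": 3, "y": -8, "z": -30, "wx": 0, "wy": -0.012, "wz": -0.024, "jaw": 0.55}, {"x": 0, "y": 0, "z": -25, "wx": 0, "wy": 0, "wz": 0, "jaw": 0.55}, {"x": 0, "y": 0, "z": 0, "wx": 0, "wy": 0, "wz": 0, "jaw": 0.55}, {"x": 0, "y": 0, "z": 0, "wx": 0, "wy": 0, "wz": 0, "jaw": 0.55}, {"x": 0, "y": 0, "z": 0, "wx": 0, "wy": 0, "wz": 0, "jaw": 0.55}]}}

```text
t: 2.6
eef_pos: [0.4516, 0.1352, 0.089]
tcp_rot: [[0.009, -0.942, 0.335], [0.005, 0.335, 0.942], [-1.0, -0.007, 0.008]]
wrist_force: [-0.3, -0.0, 0.6]
width: 0.0474
```

```bash
python3 - <<'E'
from rig import r
import cv2,numpy as np
for n in ("side","top"):
    c=r.capture(n); 
    y,x=(200,230) if n=="side" else (190,210)
    cv2.imwrite(f"pics/{n}1.png",cv2.resize(c["frame"][y:y+120,x:x+160],None,fx=5,fy=5,interpolation=cv2.INTER_CUBIC))
s=r.sense(); print(s["eef_pos"],s["tcp_rot"],s["joint_pos"])
E
```

```text
[0.45153826 0.13522542 0.08883774] [[ 0.00909243 -0.94238564  0.33440489]
 [ 0.00530805  0.33445949  0.94239518]
 [-0.99994457 -0.00679362  0.00804328]] [ 41.39945655 -16.52669624 -28.99634886   0.11947051 -76.93846177
 -60.96443258]
```

View pics/side1.png

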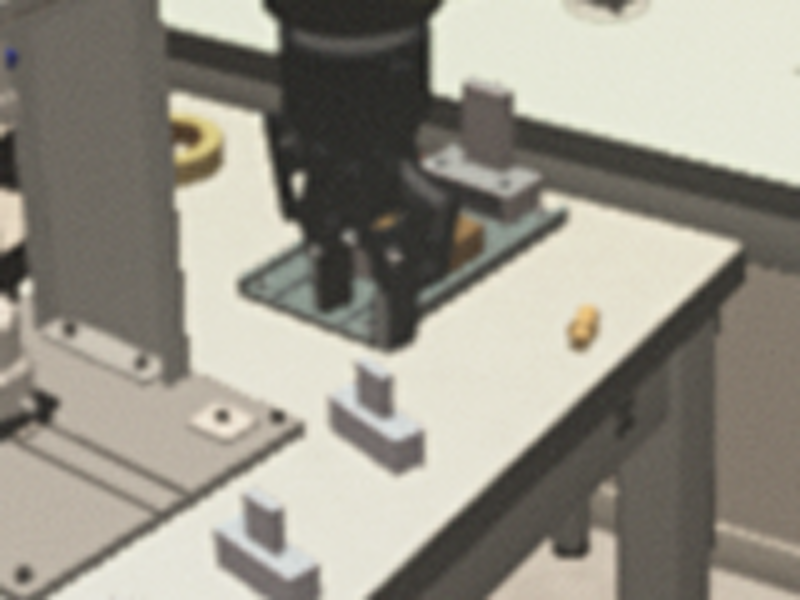

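View pics/top1.png

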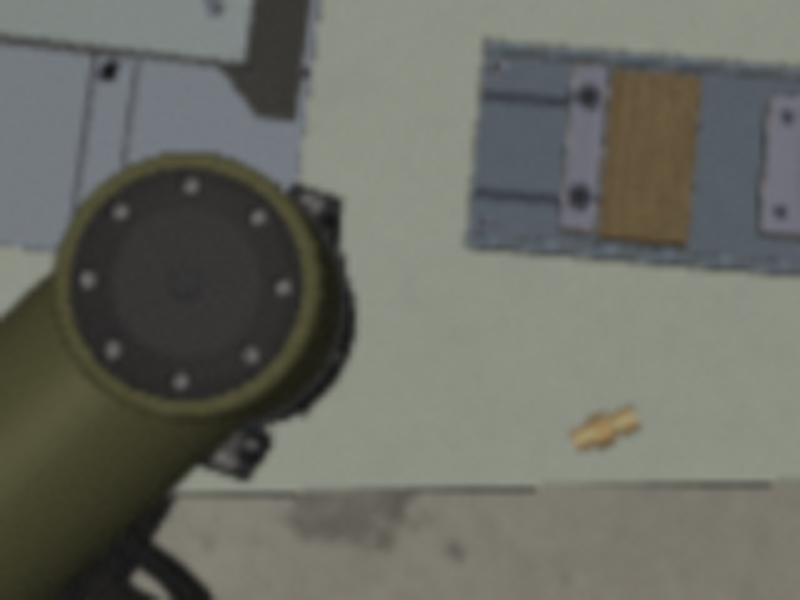

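Request:
{"fn": "drive_tool", "kwargs": {"series": [{"x": -3.5, "y": 0, "z": -10, "wx": -0.005, "wy": 0.008, "wz": 0, "jaw": 0.55}, {"x": 0, "y": 0, "z": -15, "wx": 0, "wy": 0, "wz": 0, "jaw": 0.55}, {"x": 0, "y": 0, "z": -12, "wx": 0, "wy": 0, "wz": 0, "jaw": 0.55}, {"x": 0, "y": 0, "z": 0, "wx": 0, "wy": 0, "wz": 0, "jaw": 0.55}, {"x": 0, "y": 0, "z": 0, "wx": 0, "wy": 0, "wz": 0, "jaw": 0.55}]}}

```text
t: 3.32
eef_pos: [0.4472, 0.135, 0.0486]
tcp_rot: [[-0.001, -0.942, 0.334], [-0.001, 0.334, 0.942], [-1.0, 0.0, -0.001]]
wrist_force: [0.3, -0.4, 0.4]
width: 0.0471
```

Request:
{"fn": "drive_tool", "kwargs": {"series": [{"x": 0.5, "y": 0, "z": -5, "wx": 0, "wy": 0, "wz": 0, "jaw": 0.55}, {"x": 0, "y": 0, "z": 0, "wx": 0, "wy": 0, "wz": 0, "jaw": 0.2}, {"x": 0, "y": 0, "z": 0, "wx": 0, "wy": 0, "wz": 0, "jaw": 0.1}, {"x": 0, "y": 0, "z": 0, "wx": 0, "wy": 0, "wz": 0, "jaw": 0.1}, {"x": 0, "y": 0, "z": 0, "wx": 0, "wy": 0, "wz": 0, "jaw": 0.1}], "newtons": 40}}

```text
t: 3.95
eef_pos: [0.4483, 0.1353, 0.0442]
tcp_rot: [[0.001, -0.942, 0.334], [0.0, 0.334, 0.942], [-1.0, -0.001, 0.0]]
wrist_force: [-0.5, -0.0, -1.3]
width: 0.0228
```

```bash
python3 - <<'E'
from rig import r
import cv2,numpy as np
for n in ("side",):
    c=r.capture(n); 
    y,x=(200,230) if n=="side" else (190,210)
    cv2.imwrite(f"pics/{n}2.png",cv2.resize(c["frame"][y:y+120,x:x+160],None,fx=5,fy=5,interpolation=cv2.INTER_CUBIC))
s=r.sense(); print(s["eef_pos"],s["width"],s["wrist_force"],s["moment"])
E
```

```text
[0.44828892 0.13533589 0.04422138] 0.022954659141009567 [1.03769328 0.39425393 0.04071579] [ 0.03700119 -0.01265145  0.01569784]
```

View pics/side2.png

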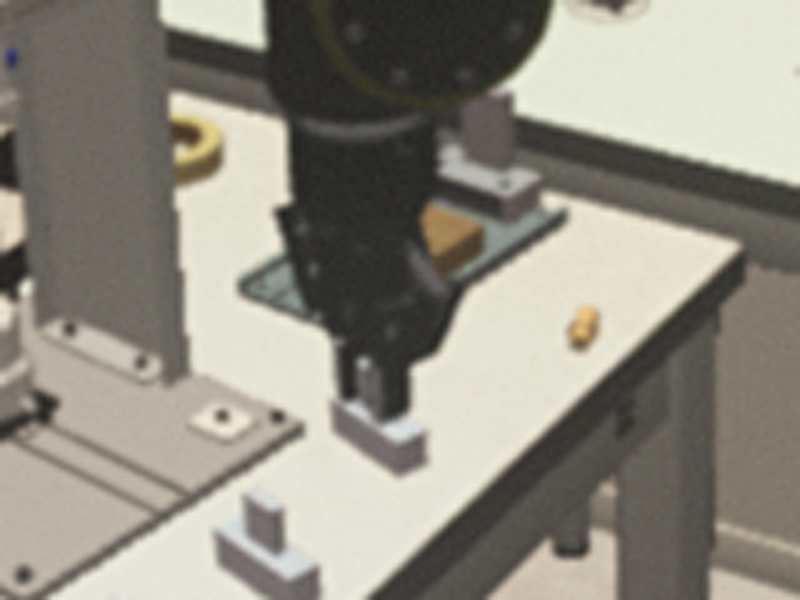

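Request:
{"fn": "drive_tool", "kwargs": {"series": [{"x": 0, "y": 0, "z": 20, "wx": 0, "wy": 0, "wz": 0, "jaw": 0.1}, {"x": 0, "y": 0, "z": 40, "wx": 0, "wy": 0, "wz": 0, "jaw": 0.1}, {"x": 0, "y": -10, "z": 40, "wx": 0, "wy": 0, "wz": 0, "jaw": 0.1}, {"x": 10, "y": -40, "z": 10, "wx": 0, "wy": 0, "wz": 0.05, "jaw": 0.1}, {"x": 20, "y": -40, "z": 0, "wx": 0, "wy": 0, "wz": 0.05, "jaw": 0.1}]}}

```text
t: 4.62
eef_pos: [0.4771, 0.0445, 0.1569]
tcp_rot: [[-0.0, -0.973, 0.231], [-0.001, 0.231, 0.973], [-1.0, -0.0, -0.001]]
wrist_force: [0.9, 0.7, -1.2]
width: 0.023
```

Request:
{"fn": "drive_tool", "kwargs": {"series": [{"x": 25, "y": -45, "z": 0, "wx": 0, "wy": 0, "wz": 0.06, "jaw": 0.1}, {"x": 25, "y": -45, "z": 0, "wx": 0, "wy": 0, "wz": 0.05, "jaw": 0.1}, {"x": 10, "y": -25, "z": 0, "wx": 0, "wy": 0, "wz": 0.02, "jaw": 0.1}, {"x": 0, "y": 0, "z": 0, "wx": 0, "wy": 0, "wz": 0, "jaw": 0.1}, {"x": 0, "y": 0, "z": 0, "wx": 0, "wy": 0, "wz": 0, "jaw": 0.1}]}}

```text
t: 5.25
eef_pos: [0.5386, -0.0763, 0.1559]
tcp_rot: [[-0.001, -0.995, 0.101], [-0.0, 0.101, 0.995], [-1.0, 0.001, -0.0]]
wrist_force: [0.0, -0.2, -0.8]
width: 0.0229
```

Request:
{"fn": "drive_tool", "kwargs": {"series": [{"x": 1, "y": -1, "z": -35, "wx": 0, "wy": 0, "wz": 0, "jaw": 0.1}, {"x": 0, "y": 0, "z": -25, "wx": 0, "wy": 0, "wz": 0, "jaw": 0.1}, {"x": 0, "y": 0, "z": -12, "wx": 0, "wy": 0, "wz": 0, "jaw": 0.1}, {"x": 0, "y": 0, "z": 0, "wx": 0, "wy": 0, "wz": 0, "jaw": 0.1}, {"x": 0, "y": 0, "z": 0, "wx": 0, "wy": 0, "wz": 0, "jaw": 0.1}]}}

```text
t: 5.88
eef_pos: [0.5399, -0.0733, 0.0848]
tcp_rot: [[0.003, -0.995, 0.096], [0.0, 0.096, 0.995], [-1.0, -0.003, 0.001]]
wrist_force: [0.7, 0.8, -0.4]
width: 0.023
```

```bash
python3 - <<'E'
from rig import r
import cv2,numpy as np
for n in ("side","top"):
    c=r.capture(n); 
    y,x=(180,250) if n=="side" else (180,270)
    cv2.imwrite(f"pics/{n}3.png",cv2.resize(c["frame"][y:y+100,x:x+130],None,fx=6,fy=6,interpolation=cv2.INTER_CUBIC))
s=r.sense(); print(s["eef_pos"],s["tcp_rot"],s["width"],s["wrist_force"])
E
```

```text
[ 0.53988655 -0.0734101   0.08470934] [[ 3.33025527e-03 -9.95314437e-01  9.66337442e-02]
 [ 6.39226394e-04  9.66363791e-02  9.95319547e-01]
 [-9.99994250e-01 -3.25289733e-03  9.58055069e-04]] 0.02310564456250031 [ 0.17888796  0.60200186 -1.32204477]
```

View pics/side3.png

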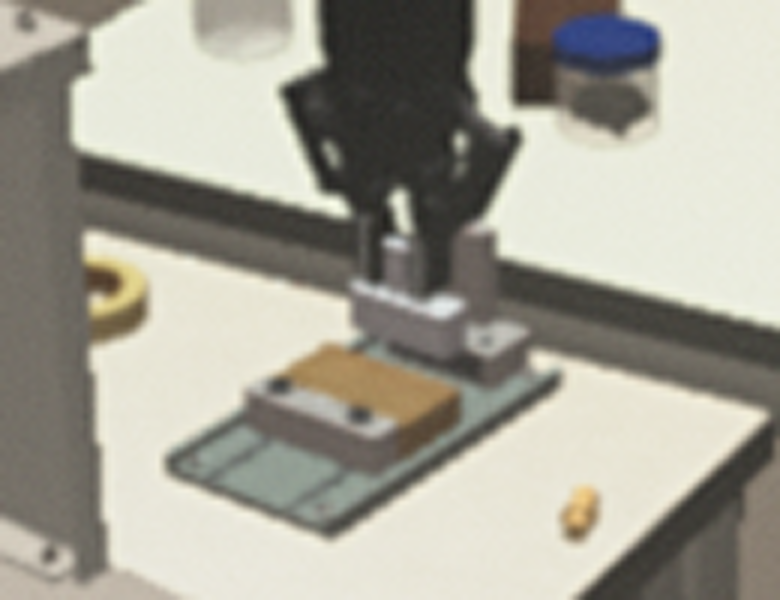

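View pics/top3.png

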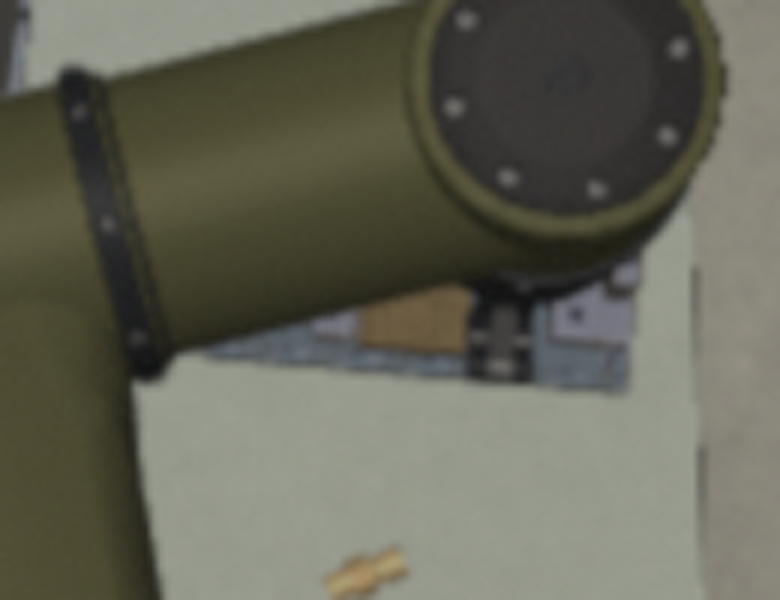

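```bash
python3 - <<'E'
from h import *
s=load("side0.pkl")
T=np.array([.5399,-.0734]); th=np.radians(84.4); ex=np.array([np.cos(th),np.sin(th)]); ey=np.array([-ex[1],ex[0]])
for x,y,z in ((.01,.03,.0646),(.01,-.03,.0646),(.01,.03,.0406),(.01,-.03,.0406),(-.01,.03,.0646),(-.01,-.03,.0646)):
    W=T+ex*x+ey*y; print(x,y,z,(proj(s,[*W,z])-[250,180])*6+2.5)
E
```

```text
0.01 0.03 0.0646 [441.20667143 322.5349919 ]
0.01 -0.03 0.0646 [344.44522676 290.17558327]
0.01 0.03 0.0406 [442.27634654 366.35216113]
0.01 -0.03 0.0406 [346.14201328 333.33425747]
-0.01 0.03 0.0646 [466.18689002 306.97932765]
-0.01 -0.03 0.0646 [369.740049   275.20197195]
```

Request:
{"fn": "drive_tool", "kwargs": {"series": [{"x": -0.5, "y": -5, "z": -2, "wx": 0, "wy": 0, "wz": 0, "jaw": 0.1}, {"x": 0, "y": 0, "z": 0, "wx": 0, "wy": 0, "wz": 0, "jaw": 0.1}, {"x": 0, "y": 0, "z": 0, "wx": 0, "wy": 0, "wz": 0, "jaw": 0.1}, {"x": 0, "y": 0, "z": 0, "wx": 0, "wy": 0, "wz": 0, "jaw": 0.1}, {"x": 0, "y": 0, "z": 0, "wx": 0, "wy": 0, "wz": 0, "jaw": 0.1}]}}

```text
t: 6.6
eef_pos: [0.54, -0.079, 0.0839]
tcp_rot: [[0.005, -0.995, 0.097], [0.001, 0.097, 0.995], [-1.0, -0.005, 0.001]]
wrist_force: [-0.5, 0.3, -0.9]
width: 0.0233
```

Request:
{"fn": "drive_tool", "kwargs": {"series": [{"x": 0, "y": 0.5, "z": -10, "wx": 0, "wy": 0.005, "wz": 0, "jaw": 0.1}, {"x": 0, "y": 0, "z": -10, "wx": 0, "wy": 0, "wz": 0, "jaw": 0.1}, {"x": 0, "y": 0, "z": -5, "wx": 0, "wy": 0, "wz": 0, "jaw": 0.1}, {"x": 0, "y": 0, "z": 0, "wx": 0, "wy": 0, "wz": 0, "jaw": 0.1}, {"x": 0, "y": 0, "z": 0, "wx": 0, "wy": 0, "wz": 0, "jaw": 0.1}]}}

```text
t: 7.22
eef_pos: [0.5395, -0.0784, 0.0562]
tcp_rot: [[-0.002, -0.995, 0.097], [0.001, 0.097, 0.995], [-1.0, 0.002, 0.001]]
wrist_force: [0.1, 0.0, -1.0]
width: 0.0232
```

Request:
{"fn": "drive_tool", "kwargs": {"series": [{"x": 0, "y": 0, "z": -2.5, "wx": 0, "wy": 0, "wz": 0, "jaw": 0.1}, {"x": 0, "y": 0, "z": -1.5, "wx": 0, "wy": 0, "wz": 0, "jaw": 0.1}, {"x": 0, "y": 0, "z": 0, "wx": 0, "wy": 0, "wz": 0, "jaw": 0.1}, {"x": 0, "y": 0, "z": 0, "wx": 0, "wy": 0, "wz": 0, "jaw": 0.1}, {"x": 0, "y": 0, "z": 0, "wx": 0, "wy": 0, "wz": 0, "jaw": 0.1}]}}

```text
t: 7.85
eef_pos: [0.5399, -0.0784, 0.0527]
tcp_rot: [[-0.0, -0.995, 0.097], [0.001, 0.097, 0.995], [-1.0, 0.0, 0.001]]
wrist_force: [-0.1, -0.1, -1.3]
width: 0.0225
```

```bash
python3 - <<'E'
from rig import r
import cv2,numpy as np
for n in ("side",):
    c=r.capture(n); 
    y,x=(180,250) if n=="side" else (180,270)
    cv2.imwrite(f"pics/{n}4.png",cv2.resize(c["frame"][y:y+100,x:x+130],None,fx=6,fy=6,interpolation=cv2.INTER_CUBIC))
s=r.sense(); print(s["eef_pos"],s["width"],s["wrist_force"])
E
```

```text
[ 0.53991116 -0.0783971   0.0527558 ] 0.02291852579486761 [ 0.64957295  0.09664357 -0.44785724]
```

View pics/side4.png

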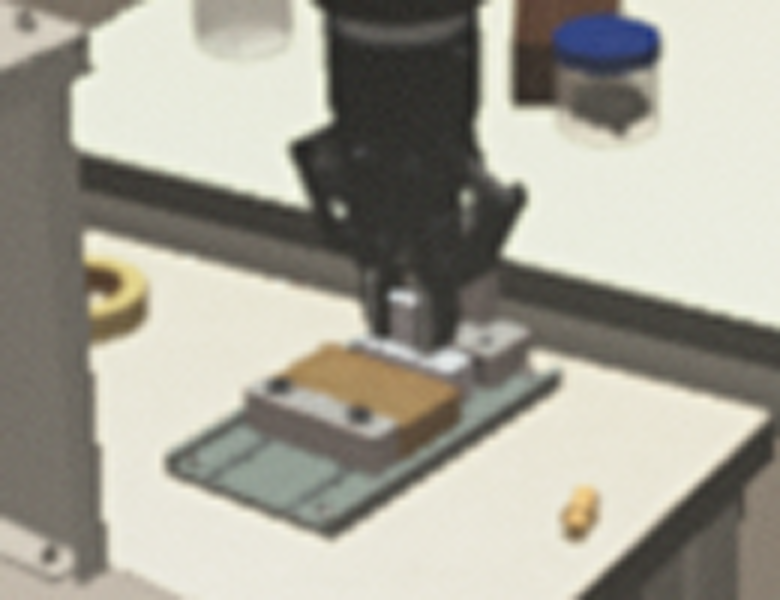

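Request:
{"fn": "drive_tool", "kwargs": {"series": [{"x": 0, "y": 0, "z": -1, "wx": 0, "wy": 0, "wz": 0, "jaw": 0.1}, {"x": 0, "y": 0, "z": 0, "wx": 0, "wy": 0, "wz": 0, "jaw": 0.1}, {"x": 0, "y": 0, "z": 0, "wx": 0, "wy": 0, "wz": 0, "jaw": 0.5}, {"x": 0, "y": 0, "z": 0, "wx": 0, "wy": 0, "wz": 0, "jaw": 0.5}, {"x": 0, "y": 0, "z": 0, "wx": 0, "wy": 0, "wz": 0, "jaw": 0.5}]}}

```text
t: 8.52
eef_pos: [0.5403, -0.0784, 0.0524]
tcp_rot: [[0.001, -0.995, 0.097], [0.001, 0.097, 0.995], [-1.0, -0.001, 0.001]]
wrist_force: [0.6, 0.1, -0.1]
width: 0.0423
```

Request:
{"fn": "drive_tool", "kwargs": {"series": [{"x": 0, "y": 0, "z": 15, "wx": 0, "wy": 0, "wz": 0, "jaw": 0.5}, {"x": 0, "y": 0, "z": 30, "wx": 0, "wy": 0, "wz": 0, "jaw": 0.5}, {"x": 0, "y": 0, "z": 40, "wx": 0, "wy": 0, "wz": 0, "jaw": 0.5}, {"x": 0, "y": 0, "z": 40, "wx": 0, "wy": 0, "wz": 0, "jaw": 0.3}, {"x": 0, "y": -40, "z": 10, "wx": 0, "wy": 0, "wz": 0, "jaw": 0}]}}

```text
t: 9.15
eef_pos: [0.5398, -0.1182, 0.1958]
tcp_rot: [[0.003, -0.996, 0.094], [-0.001, 0.094, 0.996], [-1.0, -0.003, -0.0]]
wrist_force: [0.8, -0.9, 0.1]
width: 0.0091
```

```bash
python3 - <<'E'
from rig import r
import cv2,numpy as np
for n in ("side",):
    c=r.capture(n); 
    y,x=(180,250) if n=="side" else (180,270)
    cv2.imwrite(f"pics/{n}5.png",cv2.resize(c["frame"][y:y+100,x:x+130],None,fx=6,fy=6,interpolation=cv2.INTER_CUBIC))
s=r.sense(); print(s["eef_pos"],s["width"],s["wrist_force"],s["joint_pos"])
E
```

```text
[ 0.5393226  -0.12258027  0.19627177] 0.001300898560684419 [-1.58003899 -1.46239027  1.60261403] [  8.11186574  -5.00180312  -7.78533575   0.16637072 -87.09165009
 -13.67429876]
```

View pics/side5.png

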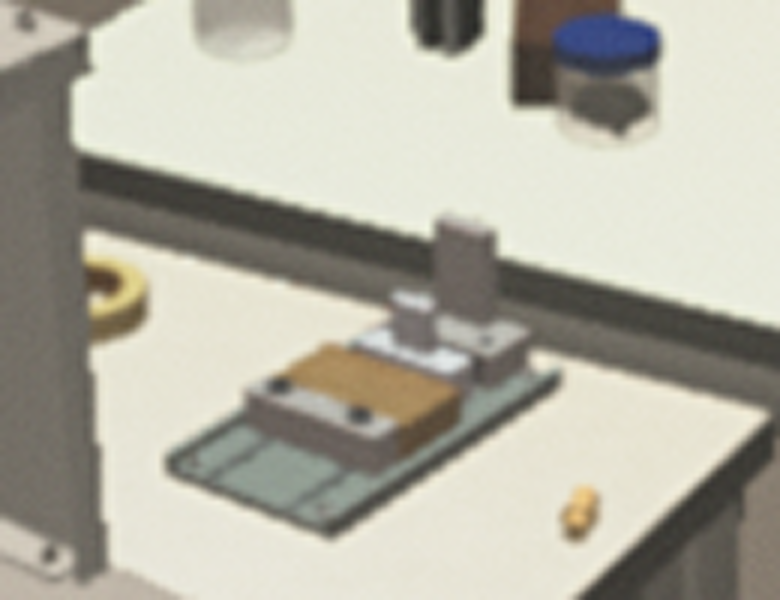

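Request:
{"fn": "drive_tool", "kwargs": {"series": [{"x": -4, "y": -25, "z": 0, "wx": 0, "wy": 0, "wz": 0, "jaw": 0}, {"x": -4, "y": -18, "z": 0, "wx": 0, "wy": 0, "wz": 0, "jaw": 0}, {"x": 0, "y": 0, "z": -40, "wx": 0, "wy": 0, "wz": 0, "jaw": 0}, {"x": 0, "y": 0, "z": -30, "wx": 0, "wy": 0, "wz": 0, "jaw": 0}, {"x": 0, "y": 0, "z": 0, "wx": 0, "wy": 0, "wz": 0, "jaw": 0}]}}

```text
t: 9.82
eef_pos: [0.531, -0.1687, 0.1291]
tcp_rot: [[0.008, -0.995, 0.1], [-0.003, 0.1, 0.995], [-1.0, -0.008, -0.002]]
wrist_force: [-0.2, -0.7, 0.7]
width: 0.0003
```

Request:
{"fn": "drive_tool", "kwargs": {"series": [{"x": 0, "y": 0, "z": -30, "wx": 0.003, "wy": 0.008, "wz": 0, "jaw": 0}, {"x": 0, "y": 0, "z": -20, "wx": 0, "wy": 0, "wz": 0, "jaw": 0}, {"x": 0, "y": 0, "z": -5, "wx": 0, "wy": 0, "wz": 0, "jaw": 0}, {"x": 0, "y": 0, "z": 0, "wx": 0, "wy": 0, "wz": 0, "jaw": 0}, {"x": 0, "y": 0, "z": 0, "wx": 0, "wy": 0, "wz": 0, "jaw": 0}]}}

```text
t: 10.45
eef_pos: [0.5342, -0.1694, 0.08]
tcp_rot: [[0.008, -0.995, 0.099], [-0.003, 0.099, 0.995], [-1.0, -0.009, -0.002]]
wrist_force: [-0.5, 0.1, -0.7]
width: -0.0001
```

```bash
python3 - <<'E'
from rig import r
import cv2,numpy as np
for n in ("side","top"):
    c=r.capture(n); 
    y,x=(180,250) if n=="side" else (180,290)
    cv2.imwrite(f"pics/{n}6.png",cv2.resize(c["frame"][y:y+100,x:x+130],None,fx=6,fy=6,interpolation=cv2.INTER_CUBIC))
s=r.sense(); print(s["eef_pos"],s["tcp_rot"],s["width"],s["wrist_force"])
E
```

```text
[ 0.53411318 -0.16937995  0.07981164] [[ 0.00836816 -0.99509666  0.0985526 ]
 [-0.00246287  0.09853524  0.99513051]
 [-0.99996195 -0.00857014 -0.00162623]] -0.00031583863003049303 [ 0.88946949 -0.25598737  0.11207594]
```

View pics/side6.png

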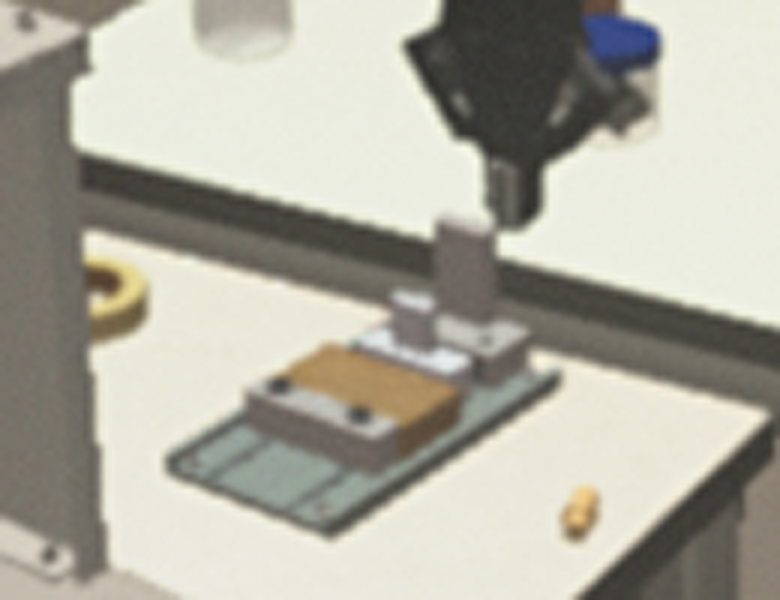

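View pics/top6.png

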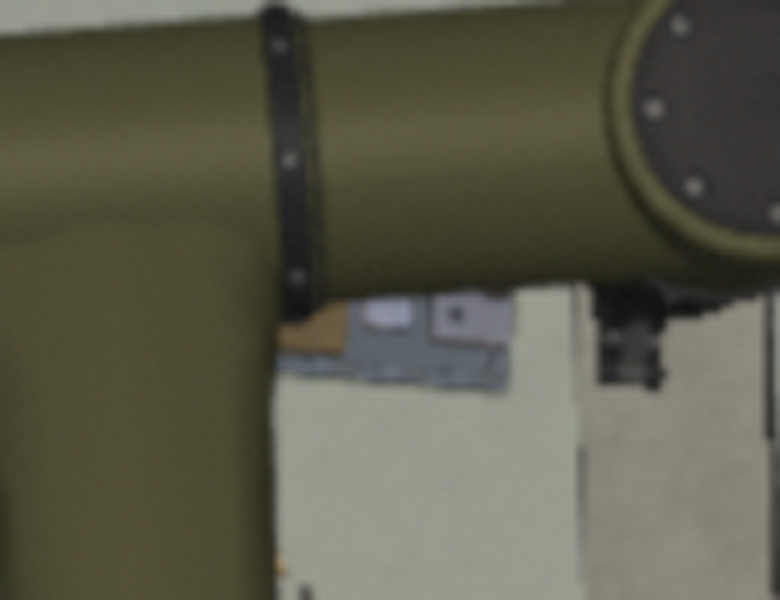

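Request:
{"fn": "drive_tool", "kwargs": {"series": [{"x": -4, "y": 0, "z": -8, "wx": 0.003, "wy": 0.008, "wz": 0, "jaw": 0}, {"x": 1, "y": 8, "z": 0, "wx": 0, "wy": 0, "wz": 0, "jaw": 0}, {"x": 1, "y": 8, "z": 0, "wx": 0, "wy": 0, "wz": 0, "jaw": 0}, {"x": 0, "y": 4, "z": 0, "wx": 0, "wy": 0, "wz": 0, "jaw": 0}, {"x": 0, "y": 0, "z": 0, "wx": 0, "wy": 0, "wz": 0, "jaw": 0}]}}

```text
t: 11.18
eef_pos: [0.5322, -0.1476, 0.0719]
tcp_rot: [[0.001, -0.995, 0.098], [0.001, 0.098, 0.995], [-1.0, -0.001, 0.001]]
wrist_force: [0.0, -0.1, -0.1]
width: 0.0
```

Request:
{"fn": "drive_tool", "kwargs": {"series": [{"x": 0.2, "y": 2, "z": 0, "wx": 0, "wy": 0, "wz": 0, "jaw": 0}, {"x": 0.2, "y": 2, "z": 0, "wx": 0, "wy": 0, "wz": 0, "jaw": 0}, {"x": 0.2, "y": 2, "z": 0, "wx": 0, "wy": 0, "wz": 0, "jaw": 0}, {"x": 0.2, "y": 2, "z": 0, "wx": 0, "wy": 0, "wz": 0, "jaw": 0}, {"x": 0.2, "y": 2, "z": 0, "wx": 0, "wy": 0, "wz": 0, "jaw": 0}]}}

```text
t: 11.8
eef_pos: [0.5332, -0.1385, 0.0721]
tcp_rot: [[0.001, -0.995, 0.099], [-0.001, 0.099, 0.995], [-1.0, -0.001, -0.001]]
wrist_force: [1.1, -4.3, -1.0]
width: -0.0002
```

Request:
{"fn": "drive_tool", "kwargs": {"series": [{"x": 0.2, "y": 2, "z": 0, "wx": 0, "wy": 0, "wz": 0, "jaw": 0}, {"x": 0.2, "y": 2, "z": 0, "wx": 0, "wy": 0, "wz": 0, "jaw": 0}, {"x": 0.2, "y": 2, "z": 0, "wx": 0, "wy": 0, "wz": 0, "jaw": 0}, {"x": 0.2, "y": 2, "z": 0, "wx": 0, "wy": 0, "wz": 0, "jaw": 0}, {"x": 0.2, "y": 2, "z": 0, "wx": 0, "wy": 0, "wz": 0, "jaw": 0}]}}

```text
t: 12.42
eef_pos: [0.5343, -0.1287, 0.0721]
tcp_rot: [[0.001, -0.995, 0.1], [-0.003, 0.1, 0.995], [-1.0, -0.001, -0.003]]
wrist_force: [1.2, -5.4, -1.4]
width: 0.0
```

Request:
{"fn": "drive_tool", "kwargs": {"series": [{"x": 0.1, "y": 1.2, "z": 0, "wx": 0, "wy": 0, "wz": 0, "jaw": 0}, {"x": 0.1, "y": 1.2, "z": 0, "wx": 0, "wy": 0, "wz": 0, "jaw": 0}, {"x": 0.1, "y": 1.2, "z": 0, "wx": 0, "wy": 0, "wz": 0, "jaw": 0}, {"x": 0.1, "y": 1.2, "z": 0, "wx": 0, "wy": 0, "wz": 0, "jaw": 0}, {"x": 0.1, "y": 1.2, "z": 0, "wx": 0, "wy": 0, "wz": 0, "jaw": 0}]}}

```text
t: 13.05
eef_pos: [0.5345, -0.1257, 0.0722]
tcp_rot: [[-0.0, -0.995, 0.101], [-0.009, 0.101, 0.995], [-1.0, -0.001, -0.009]]
wrist_force: [2.0, -11.2, -2.9]
width: -0.0001
```

Request:
{"fn": "drive_tool", "kwargs": {"series": [{"x": 0.1, "y": 1.6, "z": 0, "wx": 0, "wy": 0, "wz": 0, "jaw": 0}, {"x": 0.1, "y": 1.6, "z": 0, "wx": 0, "wy": 0, "wz": 0, "jaw": 0}, {"x": 0.1, "y": 1.6, "z": 0, "wx": 0, "wy": 0, "wz": 0, "jaw": 0}, {"x": 0.1, "y": 1.6, "z": 0, "wx": 0, "wy": 0, "wz": 0, "jaw": 0}, {"x": 0.1, "y": 1.6, "z": 0, "wx": 0, "wy": 0, "wz": 0, "jaw": 0}]}}

```text
t: 13.68
eef_pos: [0.5344, -0.1258, 0.0723]
tcp_rot: [[-0.002, -0.994, 0.105], [-0.022, 0.105, 0.994], [-1.0, -0.001, -0.022]]
wrist_force: [3.5, -13.2, -3.3]
width: -0.0001
```

```bash
python3 - <<'E'
from rig import r
import cv2,numpy as np
for n in ("side","top"):
    c=r.capture(n); 
    y,x=(180,250) if n=="side" else (180,290)
    cv2.imwrite(f"pics/{n}7.png",cv2.resize(c["frame"][y:y+100,x:x+130],None,fx=6,fy=6,interpolation=cv2.INTER_CUBIC))
s=r.sense(); print(s["eef_pos"],s["tcp_rot"],s["wrist_force"])
E
```

```text
[ 0.53442601 -0.12576309  0.07233806] [[-1.66249256e-03 -9.94462949e-01  1.05074635e-01]
 [-2.23291704e-02  1.05085498e-01  9.94212475e-01]
 [-9.99749291e-01 -6.93358576e-04 -2.23802365e-02]] [  2.73210406 -12.192326    -3.78585961]
```

View pics/side7.png

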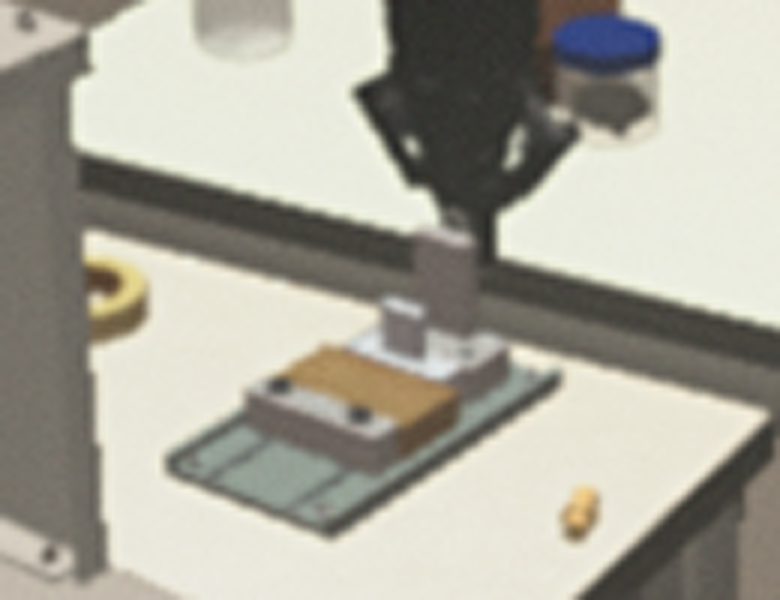

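View pics/top7.png

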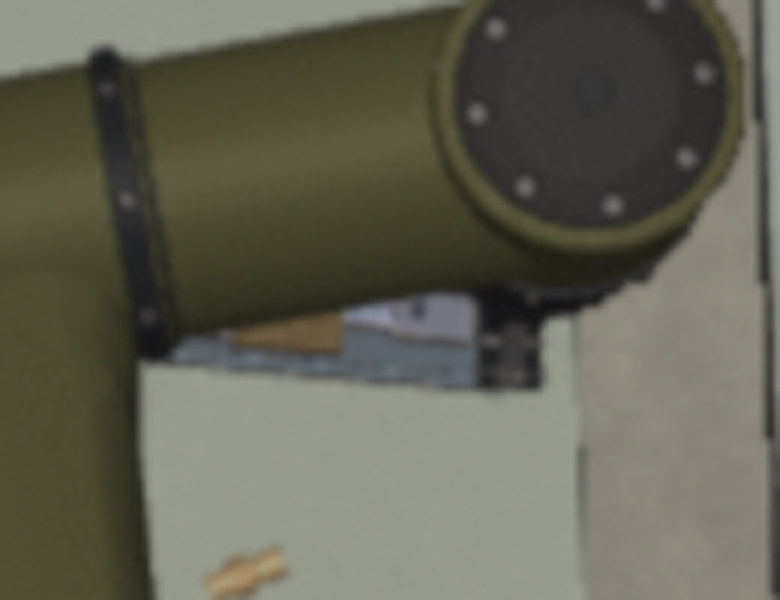

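Request:
{"fn": "drive_tool", "kwargs": {"series": [{"x": 0.1, "y": 1.8, "z": 0, "wx": 0.006, "wy": 0, "wz": 0, "jaw": 0}, {"x": 0.1, "y": 1.9, "z": 0, "wx": 0.006, "wy": 0, "wz": 0, "jaw": 0}, {"x": 0.1, "y": 2, "z": 0, "wx": 0.006, "wy": 0, "wz": 0, "jaw": 0}, {"x": 0.1, "y": 2, "z": 0, "wx": 0.006, "wy": 0, "wz": 0, "jaw": 0}, {"x": 0.1, "y": 2, "z": 0, "wx": 0.006, "wy": 0, "wz": 0, "jaw": 0}]}}

```text
t: 14.4
eef_pos: [0.5344, -0.1256, 0.0722]
tcp_rot: [[-0.003, -0.994, 0.11], [-0.007, 0.11, 0.994], [-1.0, 0.002, -0.008]]
wrist_force: [3.4, -13.5, -4.3]
width: -0.0002
```

Request:
{"fn": "drive_tool", "kwargs": {"series": [{"x": 0.2, "y": 2.4, "z": 0, "wx": 0.006, "wy": 0, "wz": 0, "jaw": 0}, {"x": 0.2, "y": 2.7, "z": 0, "wx": 0.006, "wy": 0, "wz": 0, "jaw": 0}, {"x": 0.2, "y": 2.8, "z": 0, "wx": 0.006, "wy": 0, "wz": 0, "jaw": 0}, {"x": 0.2, "y": 2.8, "z": 0, "wx": 0.006, "wy": 0, "wz": 0, "jaw": 0}, {"x": 0.2, "y": 2.8, "z": 0, "wx": 0.006, "wy": 0, "wz": 0, "jaw": 0}]}}

```text
t: 15.02
eef_pos: [0.5343, -0.1256, 0.0721]
tcp_rot: [[-0.006, -0.993, 0.116], [0.001, 0.116, 0.993], [-1.0, 0.006, 0.0]]
wrist_force: [4.4, -15.7, -5.3]
width: 0.0001
```

```bash
python3 - <<'E'
from rig import r
import cv2,numpy as np
for i in range(6):
    c=r.capture("side"); s=r.sense(); print(s["t"],s["eef_pos"],s["wrist_force"],s["moment"])
E
```

```text
15.075 [ 0.53432419 -0.12558535  0.07211   ] [  3.37693827 -16.50509399  -4.4064476 ] [-5.66848477 -1.25959609 -0.01973761]
15.125 [ 0.5343353  -0.12552929  0.0721054 ] [  3.27620355 -17.41602282  -3.39626319] [-5.70084141 -1.26309374  0.04403951]
15.175 [ 0.5343164  -0.12557443  0.07210551] [  3.56555265 -18.04071903  -4.56563235] [-5.69189229 -1.30270411 -0.03662917]
15.225 [ 0.53433541 -0.12555795  0.07210937] [  2.19475214 -17.09325533  -4.40606558] [-5.69525547 -1.28234008  0.01342988]
15.275 [ 0.53432176 -0.12554778  0.07210202] [  2.71720421 -16.98771605  -5.57588065] [-5.71919632 -1.26253727 -0.03317114]
15.325 [ 0.53430597 -0.12556458  0.07207728] [  4.14416115 -16.58865626  -5.47530902] [-5.67662158 -1.26987854 -0.01160435]
```

```bash
python3 - <<'E'
from rig import r
from h import *
c=r.capture("side"); f=c["frame"]
cv2.imwrite("pics/side8.png",cv2.resize(f[190:310,230:390],None,fx=5,fy=5,interpolation=cv2.INTER_CUBIC))
f0=load("side0.pkl")["frame"]
for n,(x,y,w,h) in {"A":(240,315,40,35),"B":(270,295,30,35),"fit":(340,255,15,20)}.items():
    print(n,cv2.absdiff(f[y:y+h,x:x+w],f0[y:y+h,x:x+w]).mean())
s=r.sense(); print(s["wrist_force"],s["t"])
E
```

```text
A 6.75
B 7.082222222222223
fit 6.906666666666666
[  3.38313942 -16.89166267  -4.97762832] 15.375
```

View pics/side8.png

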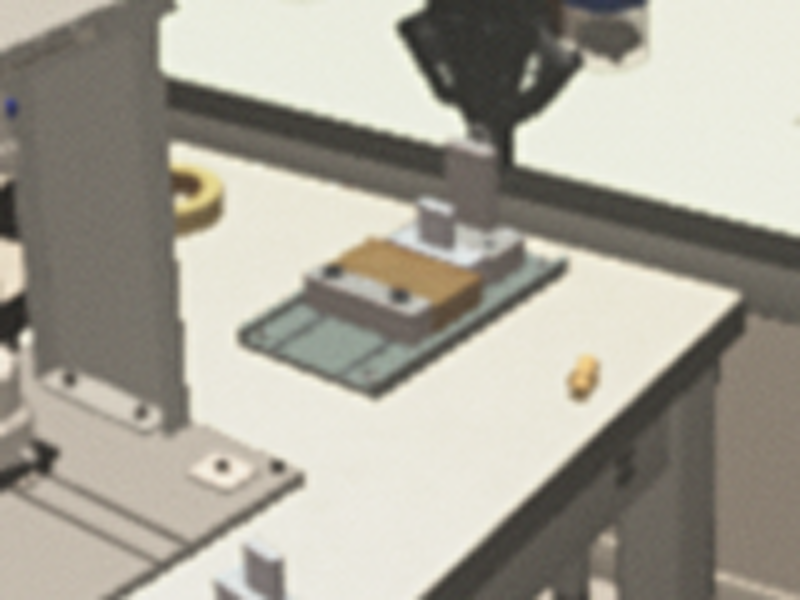

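```bash
python3 - <<'E'
from rig import r
print(r.hand_in()); s=r.sense(); print(s["t"],s["wrist_force"])
E
```

```text
the job is handed in; nothing more can be done
None
the job is handed in; nothing more can be done
```

The jig is clamped: one spacer fills the gap, and I handed the job in at about 15.4 s with the arm still pressing the jaw. The system gave no verdict.

- **Setup:** I used the larger jig beside the press. Its outline measured about 179 x 104 mm against the stated 182 x 106 mm. The gap between jaw and offcut measured about 36 mm, so one 20 mm spacer was enough and a second would not have fitted.
- **Placing:** I gripped the spacer nearest the jig by its tab and set it upright in the gap. I then pushed the jaw's plate with the closed fingers. The jaw stopped against the stack after roughly 15 mm of its 26 mm travel.
- **Pressing force:** In the last readings the push held steady at about 17 N along the clamping direction, roughly 13 N more than the return spring. That is in the 10 to 20 N range, but towards its lower end. A small sideways force of about 3 N and a downward one of about 5 N were also present.
- **Last picture:** The spacer looks upright and flat between jaw and offcut, with no visible gap. The two unused spacers and the fitting show no change from the start beyond image noise. I only looked at the tape in that picture and did not check the punch.

The arm hid most of the jig from the top camera. I judged how square the spacer sits from the side view and from its being clamped, and did not measure it from above.

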